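# Set the ratchet bench support five clicks up and lock it

## Robot

A 6-joint arm with a two-finger parallel gripper is mounted at the origin on the work surface. World frame = base frame: x ahead of the robot, y to its left, z up, the work surface at z = 0. Lengths are in m, angles in rad, forces in N, time in s.
With the tool pointing down it reaches from about 0.35 to 0.725 m from the base axis. Payload 4.3 kg.
Tool frame: the origin (TCP) lies midway between the tips of the shut fingers; the grasp point (between the pads) lies 19 mm behind it; z points along the fingers, x is the direction in which the jaws open and shut, and the axes are right-handed (so a half turn about z gives the same grasp; the last joint's range is limited). The gripper opens to 85 mm and grips with 20 to 120 N. Pads are 22 mm wide; open, the fingers measure 114 mm over their backs; the gripper's body (76 mm by 85 mm) begins 54 mm behind the grasp point. The pads swing forward as they close: fully open they stand 13 mm farther back than shut.
Start: joints at [-0.11, 0.377, 0.081, 1.274, 0, 1.46], TCP at [0.575, 0, 0.231] pointing down, gripper open.
Joint ranges: [-2.72, 2.72], [-0.84, 1.66], [-1.02, 1.22], [-1.77, 2.12], [-1.37, 1.28], [-3.14, 3.14]. Speed limits (rad/s): [2.57, 2.57, 3.14, 3.14, 3.14, 3.14].

## Interface

Orientations are given as [roll, pitch, yaw] about the fixed x, y, z axes, in that order (R = Rz(yaw) Ry(pitch) Rx(roll)).
In Python, from plant import env gives the robot as it stands. The module is installed in compiled form; this text tells all that it offers.
- The arm moves only by the shell command python3 -m creep 'ROWS' [FORCE]. ROWS is JSON, a list of rows, each an object with "rotation": the turn, a rotation vector about the tool's x, y, z in units of 1.5 rad (1.0 is 1.5 rad), a list of three; "delta_pos": the shift along the tool's x, y, z in units of 100 cm (1.0 is 100 cm), a list of three; "gripper": the opening, from 0 (shut) to 1 (fully open). A call has 1 to 8 rows; each row shifts and turns the pose as measured when the row begins, along the tool's axes as they then stand; what a row does not reach is not made up. A row lasts 1/10 s, in which the tool goes at most 50 mm and 8.59 degrees, less where a joint would pass 70% of its speed; a pose out of reach is approached as far as the arm can. A call with a number of a shift or a turn outside -1 to 1 is refused whole. A call with a gripper value outside its range is refused whole. The fingers move at their own pace and stop on an object; FORCE is the grip in N (left out, the last holds). Time passes only in rows, so rows that do not move let the fingers close. It gives the time, the measured TCP pose, the force and the opening at its end, in the units of the state.
- env.state(): the state, without advancing time (a new reading comes with each control period).
- env.capture(name): name is "scene" or "side" or "wrist"; returns the picture (384x512x3 uint8, red, green, blue); there is no depth.
- env.get_calibration(name): a dict with "K" (3x3 intrinsics, pixels), "position" and "orientation" of the camera in the world. Camera axes: x right, y down, z forward; pixel columns grow to the right and rows downward; lengths in m; the calibration is good to about 2 mm. A picture is of the moment at which its call begins: read the wrist's pose just before it. get_calibration takes no time and is no camera call; for the wrist camera it gives the pose at the moment of the call.
- env.close_job(): hands the job in, once; it reports no verdict.
Trained networks look in the newest picture that a camera, given by its name, has taken for a name from the list of things; names that differ only in an ending like _2 or _b are one class to them, and where a whole thing is asked for, a point or a joint stands for the part that bears it (a point fixed in the world has none). Each returns a list of dicts, best first, with "p" (0 to 1); they miss things now and then, are a little off and sometimes report something else, mostly with a low value. They report only what shows in the picture. A call takes as long as a camera call.
- env.trace(query, camera): "mask" (384x512 bool, what is visible of it) and "point" ([column, row] in pixels, amid what is visible of it).
The state is a dict: "clock": time; "joint_positions": joint angles; "dq": joint speeds; "joint_torque": joint torques, N m; "eef_pos": TCP position; "ee_rot": TCP orientation; "wrist_force": force on the tool from outside, world axes, zero at the start; "moment": the same for the moment, N m; "finger_gap": opening from 0.0 (shut) to 1.0 (fully open).
Only numpy, scipy, OpenCV 4.12 (cv2) and the standard library are available. Lean on these libraries where they do the work, as an engineer would, in place of code of your own. Each camera call takes 0.05 s, during which the arm holds its last target.

## Task

Get the bench support ready to carry the end of a long board: lift its column by the head until the pawl has clicked exactly five times, then press the column down firmly, with about 25 N (20 to 30 N will do), so that the fifth notch sits home on the pawl. Then slide the safety bolt fully home under the pawl's tail so that it cannot be knocked out, let go of everything, and leave the other things on the bench where they are.

Things in the scene. Friction and masses are not known exactly. Their poses are not given: they have to be found in the camera images.
- stand: Ratchet bench support screwed to the bench: grey base plate 190 x 166 x 8 mm with a square mast, 40 x 40 mm and 140 mm tall (its top 10 mm is a 50 mm square collar). Origin on the mast's axis at bench level, z up; the pawl and the bolt are on its +x side.
- column: Notched column, 24 mm square, 0.3 to 0.45 kg, sliding up and down in the mast. Origin = centre of its head: 30 mm along x, 100 along y, 26 high plus a 4 mm rubber top; axes as the stand's. Right down the origin is 185 mm above the bench. A bush drags on it (6 N), so unloaded it stays where left: it starts 2 to 30 mm up, its teeth still below the pawl. Head to collar: over 26 mm.
- pawl_pin (a point): Fixed pin on the mast on which the spring pawl turns. The pawl clicks over 7 teeth, 9 mm apart, on the column's +x face, at first hidden in the mast; the height of the first click is not measured. Lifting takes 8 to 13 N; before every click a ramp raises this to some 20 N over about 5 mm, and at the click it falls by 7 N or more within 2 mm. Then the notch is 0 to 4 mm above the pawl; pressed down it stops hard.
- bolt_knob (a point): The safety bolt's knob, an upright 14 mm round steel post; this point is on its axis, 11 mm below its top, 100 mm above the bench; open, 90 mm along +x and 58 mm along +y from the stand's origin. It slides 26 mm towards the stand's -y to a hard stop (home), 3 N of drag. The eyes that guide the bolt reach 76 mm above the bench.
- bolt_eye (a point): Fixed eye, 13 mm wide, that guides the 8 mm bolt 69 mm above the bench, beside the pawl's tail. The tail, a 14 mm wide bar with a round 24 mm thumb pad, runs out along the stand's +x at y = 0 to x = 120 mm, some 80 mm above the bench. Pushing it down frees the pawl. The bolt passes 2 mm under it and is blocked by it while a ramp holds the pawl out.
- sanding_block: Cork sanding block 105 x 62 x 32 mm lying on the bench; origin at the centre of its underside. To be left alone.
- screwdriver: Screwdriver with wooden handle, 190 mm long, lying on the bench. To be left alone.
- eraser: Eraser 55 x 22 x 13 mm on the bench; origin at the centre of its underside. To be left alone.

How it is judged:
By the outcome, as a careful person would: the job done as asked, in the order asked, and still so for the second after the job is handed in, with the robot touching nothing.
It also fails if it takes over 72 s, if anything falls off the work surface, if the arm or the gripper's body presses on something with over 40 N, if the wrist force passes 120 N, or if a joint passes its speed limit or range.

## Working session

There is one attempt and no reset: what is moved stays moved. The work goes in short steps, Python scripts to look and compute and a shell command to move; the robot and the scene stay as the last step left them, time stands still between calls to the robot, and variables do not carry over. Pictures are saved under pics/ and viewed, and the job is handed in when it is done.

```bash
ls; mkdir -p pics; python3 - <<'E'
from plant import env
import cv2, json
s=env.state(); print(s)
for n in ("scene","side","wrist"):
    c=env.get_calibration(n); print(n,c)
    im=env.capture(n); cv2.imwrite(f"pics/{n}0.png",im[:,:,::-1])
    for q in ("stand","column","pawl_pin","bolt_knob","bolt_eye"):
        try:
            r=env.trace(q,n); print(n,q,[(round(d["p"],2),d["point"],int(d["mask"].sum()) if d.get("mask") is not None else None) for d in r[:2]])
        except Exception as e: print(q,e)
E
```

```text
pics
{'clock': 0.0, 'joint_positions': array([-1.10297044e-01,  3.78087598e-01,  7.96160648e-02,  1.27444162e+00,
        4.83213826e-06,  1.46051127e+00]), 'dq': array([-2.44725077e-05,  5.14425590e-04, -1.09553214e-04,  2.89511082e-04,
       -7.42782288e-04, -1.14784433e-03]), 'joint_torque': array([ 5.03441061e-04, -4.63600910e+01,  2.69876987e+01,  2.07655923e-02,
       -6.74222474e-05, -6.15417605e-06]), 'eef_pos': array([5.74319442e-01, 8.46388434e-05, 2.30343105e-01]), 'ee_rot': array([-3.14135487e+00,  2.10343466e-03, -1.17384906e-05]), 'wrist_force': array([-0.3592783 , -0.03910989, -0.13743224]), 'moment': array([-0.00480916, -0.01536771,  0.03848809]), 'finger_gap': 1.000608879195415}
scene {'K': array([[374.90757555,   0.        , 252.39952909],
       [  0.        , 374.90757555, 193.33361464],
       [  0.        ,   0.        ,   1.        ]]), 'position': array([ 1.13735849, -0.3151845 ,  0.79257408]), 'orientation': array([-2.32174867, -0.00269471,  0.94451008])}
scene stand [(0.96, [190.5, 253.5], 4989)]
scene column [(0.62, [180.6, 203.4], 968)]
scene pawl_pin [(
[... 485 characters left out ...]
], 1101), (0.59, [279.5, 281.9], 6988)]
side pawl_pin [(0.84, [279.8, 281.5], 7013)]
side bolt_knob [(0.59, [303.5, 244.6], 136)]
side bolt_eye [(0.86, [281.2, 278.9], 6892)]
wrist {'K': array([[275.15587058,   0.        , 256.55189409],
       [  0.        , 275.15587058, 193.77293836],
       [  0.        ,   0.        ,   1.        ]]), 'position': array([0.5758204 , 0.07086875, 0.37427783]), 'orientation': array([ 2.86298506e+00, -7.40144832e-04, -2.92342556e-04])}
wrist stand [(0.61, [241.7, 228.1], 17464)]
wrist column [(0.65, [213.5, 292.2], 2618)]
wrist pawl_pin [(0.81, [240.6, 230.0], 17552)]
wrist bolt_knob [(0.9, [311.6, 215.2], 597)]
wrist bolt_eye [(0.92, [239.2, 226.0], 17416)]
```

View pics/scene0.png

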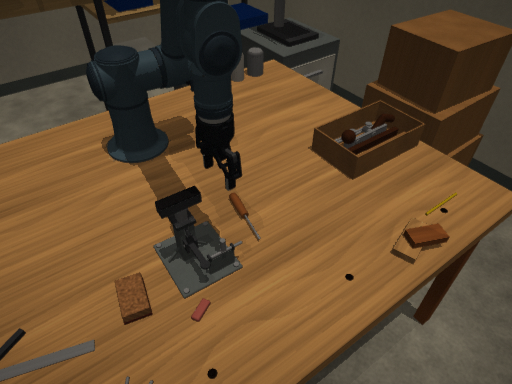

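View pics/side0.png

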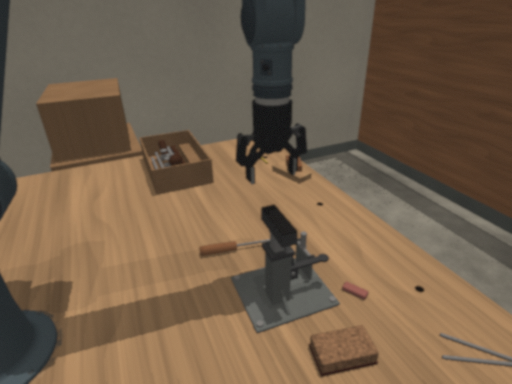

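View pics/wrist0.png

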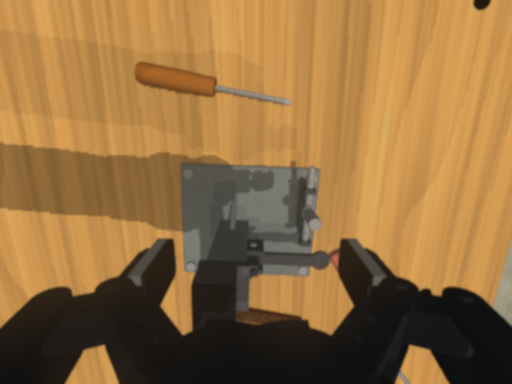

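```bash
python3 - <<'E'
import cv2
def z(n,x0,y0,x1,y1,f):
    im=cv2.imread(f"pics/{n}0.png")[y0:y1,x0:x1]
    cv2.imwrite(f"pics/{n}0z.png",cv2.convertScaleAbs(cv2.resize(im,None,fx=f,fy=f,interpolation=cv2.INTER_CUBIC),alpha=1.8,beta=20))
z("scene",145,180,255,300,5)
z("side",225,195,345,335,4.2)
z("wrist",170,150,350,340,3.1)
E
```

```text
(no output)
```

View pics/scene0z.png

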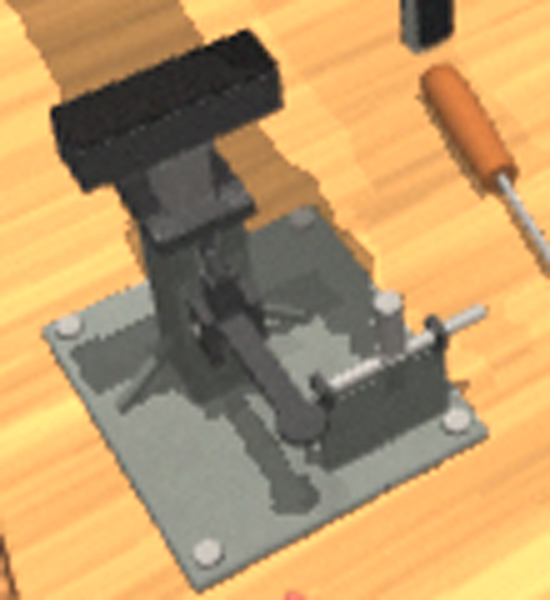

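View pics/side0z.png

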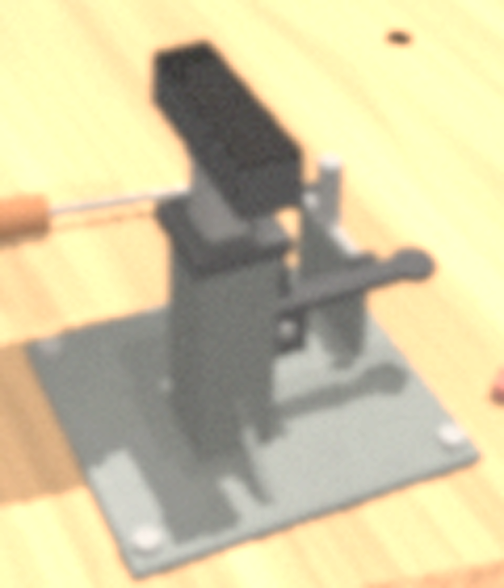

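View pics/wrist0z.png

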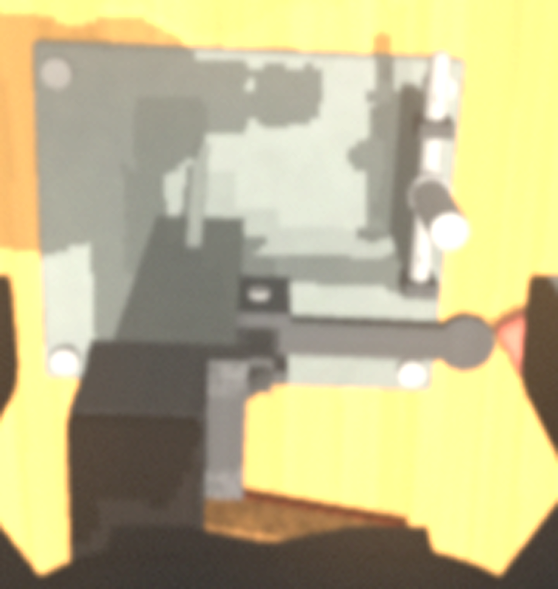

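```bash
cat > fit.py <<'E'
import numpy as np
from scipy.optimize import least_squares
from scipy.spatial.transform import Rotation as R
cams={'scene':(374.90757555,252.39952909,193.33361464,[1.13735849,-0.3151845,0.79257408],[-2.32174867,-0.00269471,0.94451008]),
'side':(352.16167859,253.97158089,191.67667823,[0.28740101,-0.58295883,0.58107239],[-2.08689281,0.02381851,-0.41321947]),
'wrist':(275.15587058,256.55189409,193.77293836,[0.5758204,0.07086875,0.37427783],[2.86298506,-7.40144832e-04,-2.92342556e-04])}
crop={'scene':(145,180,5),'side':(225,195,4.2),'wrist':(170,150,3.1)}
def proj(c,P):
    f,cx,cy,p,o=cams[c]; q=R.from_euler('xyz',o).inv().apply(np.array(P)-p)
    return np.array([f*q[0]/q[2]+cx,f*q[1]/q[2]+cy])
def head(sx,sy,t): return ('h',sx,sy,t)
obs=[('scene',head(1,-1,1),72,152),('scene',head(1,1,1),278,72),('scene',head(-1,-1,1),52,107),('scene',head(-1,1,1),248,30),('scene',head(1,-1,0),85,190),('scene',head(1,1,0),281,105),
('scene',('k',),388,298),('scene',('t',),303,415),
('scene',('p',-1,-1),45,328),('scene',('p',1,-1),200,585),('scene',('p',1,1),488,430),
('side',head(-1,1,1),155,55),('side',head(1,1,1),210,42),('side',head(1,-1,1),300,155),('side',head(-1,-1,1),243,172),('side',head(-1,-1,0),240,217),('side',head(1,-1,0),297,200),
('side',('k',),330,160),('side',('t',),413,264),('side',('p',-1,1),28,345),('side',('p',-1,-1),137,568),('side',('p',1,-1),478,455),
('wrist',('k',),449,231),('wrist',('t',),467,341),('wrist',('p',-1,1),35,42),('wrist',('p',1,1),463,60),
('wrist',head(-1,1,1),70,415),('wrist',head(1,1,1),207,415),('wrist',head(-1,1,0),90,342),('wrist',head(1,1,0),205,345)]
def pt(k,v):
    x,y,a,h,dx,dy,tx,tz=v
    if k[0]=='h': l=[k[1]*.015,k[2]*.05,.185+h+(.017 if k[3] else -.013)]
    if k[0]=='k': l=[.09,.058,.111]
    if k[0]=='t': l=[tx,0,tz]
    if k[0]=='p': l=[dx+k[1]*.095,dy+k[2]*.083,.008]
    return R.from_euler('z',a).apply(l)+[x,y,0]
def res(v,full=False):
    r=[]
    for c,k,u,w in obs:
        ox,oy,s=crop[c]; r.append(proj(c,pt(k,v))-[ox+(u-.5*0)/s,oy+w/s])
    return np.array(r) if full else np.ravel(r)
s=least_squares(res,[.55,-.1,0,.015,0,0,.11,.08],loss='soft_l1')
print(np.round(s.x,4))
J=np.linalg.inv(s.jac.T@s.jac); print('sd',np.round(np.sqrt(np.diag(J)),4))
for o,r in zip(obs,res(s.x,True)): print(o[:2],np.round(r,1))
E
python3 fit.py
```

```text
[ 0.5435 -0.0913 -0.0434  0.0057  0.0205  0.014   0.1087  0.0796]
sd [0.0005 0.0005 0.0054 0.0008 0.0013 0.001  0.0014 0.0022]
('scene', ('h', 1, -1, 1)) [ 0.4 -0.3]
('scene', ('h', 1, 1, 1)) [ 0.1 -1.4]
('scene', ('h', -1, -1, 1)) [-1.   0.7]
('scene', ('h', -1, 1, 1)) [ 0.1 -0.3]
('scene', ('h', 1, -1, 0)) [0.1 1.5]
('scene', ('h', 1, 1, 0)) [0.7 1.4]
('scene', ('k',)) [-0.2  0.4]
('scene', ('t',)) [-0.2  1.7]
('scene', ('p', -1, -1)) [-1.8 -0.3]
('scene', ('p', 1, -1)) [-1.6  1.1]
('scene', ('p', 1, 1)) [0.2 0.2]
('side', ('h', -1, 1, 1)) [-0.9 -0.7]
('side', ('h', 1, 1, 1)) [-0.3 -0.8]
('side', ('h', 1, -1, 1)) [ 1.2 -0.7]
('side', ('h', -1, -1, 1)) [-0.4 -0.8]
('side', ('h', -1, -1, 0)) [0. 2.]
('side', ('h', 1, -1, 0)) [1.3 2. ]
('side', ('k',)) [ 0.2 -0.7]
('side', ('t',)) [ 0.2 -1. ]
('side', ('p', -1, 1)) [-0.8 -1.5]
('side', ('p', -1, -1)) [-0.5  0.6]
('side', ('p', 1, -1)) [ 2.1 -1.1]
('wrist', ('k',)) [-0.  -0.1]
('wrist', ('t',)) [-0.5  0.1]
('wrist', ('p', -1, 1)) [-1.4 -0.4]
('wrist', ('p', 1, 1)) [ 1.6 -0.2]
('wrist', ('h', -1, 1, 1)) [-1.3 -1.5]
('wrist', ('h', 1, 1, 1)) [-2.2  0.1]
('wrist', ('h', -1, 1, 0)) [0.8 0.1]
('wrist', ('h', 1, 1, 0)) [1.3 0.6]
```

```bash
python3 -m creep '[{"rotation":[0,0,0.029],"delta_pos":[-0.01,0.03,0],"gripper":1},{"rotation":[0,0,0],"delta_pos":[-0.01,0.03,0],"gripper":1},{"rotation":[0,0,0],"delta_pos":[-0.01,0.03,0],"gripper":1},{"rotation":[0,0,0],"delta_pos":[0,0,0],"gripper":1}]' 100; python3 -c "
from plant import env
s=env.state();print(s['eef_pos'],s['ee_rot'],s['wrist_force'])"
```

```text
clock: 1.3
eef_pos: [0.5422, -0.0907, 0.2312]
ee_rot: [3.141, -0.001, -0.042]
wrist_force: [0.3, 0.7, 0.1]
finger_gap: 1.0
[ 0.54217892 -0.09072609  0.23117332] [ 3.14138136e+00 -9.75934065e-04 -4.17519501e-02] [0.27370156 0.65592528 0.12173907]
```

```bash
python3 -m creep '[{"rotation":[0,0,0],"delta_pos":[0.001,0,0.02],"gripper":1},{"rotation":[0,0,0],"delta_pos":[0,0,0.02],"gripper":1},{"rotation":[0,0,0],"delta_pos":[0,0,0.02],"gripper":1},{"rotation":[0,0,0],"delta_pos":[0,0,0],"gripper":1}]' 100; python3 - <<'E'
from plant import env
import cv2
for n,(x0,y0,x1,y1) in dict(side=(205,150,365,310),scene=(130,150,270,290)).items():
    im=env.capture(n)[y0:y1,x0:x1,::-1]
    cv2.imwrite(f"pics/{n}1.png",cv2.convertScaleAbs(cv2.resize(im,None,fx=3.6,fy=3.6,interpolation=cv2.INTER_CUBIC),alpha=1.8,beta=20))
E
```

```text
clock: 1.7
eef_pos: [0.5448, -0.0904, 0.1709]
ee_rot: [-3.141, -0.005, -0.043]
wrist_force: [-0.4, -0.6, -0.3]
finger_gap: 1.001
```

View pics/side1.png

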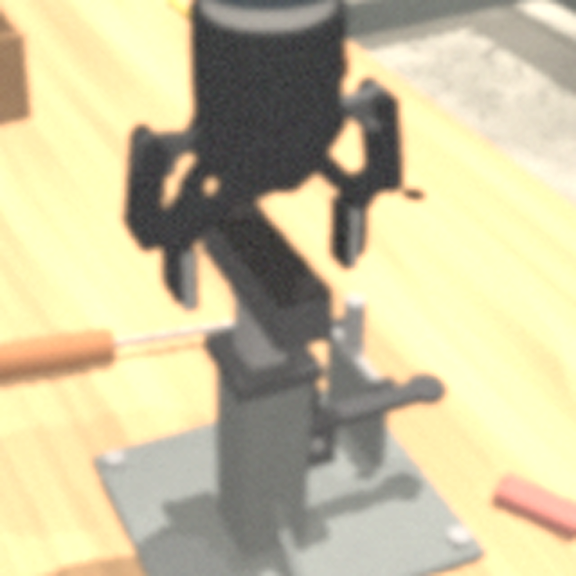

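View pics/scene1.png

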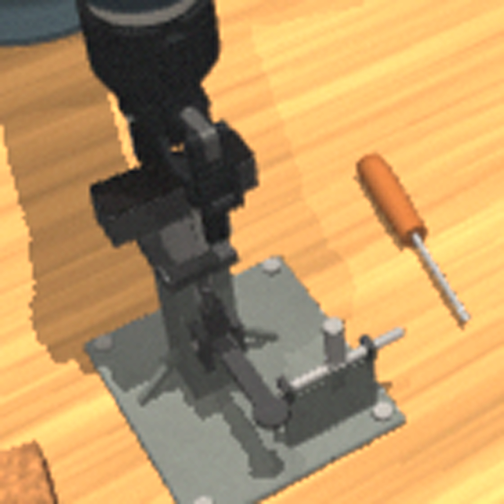

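Both views show the open fingers straddling the head (side view: tips at about (190,305) and (348,260), head between). Closing.

```bash
python3 -m creep '[{"rotation":[0,0,0],"delta_pos":[0,0,0],"gripper":0},{"rotation":[0,0,0],"delta_pos":[0,0,0],"gripper":0},{"rotation":[0,0,0],"delta_pos":[0,0,0],"gripper":0},{"rotation":[0,0,0],"delta_pos":[0,0,0],"gripper":0},{"rotation":[0,0,0],"delta_pos":[0,0,0],"gripper":0},{"rotation":[0,0,0],"delta_pos":[0,0,0],"gripper":0}]' 100; python3 -m creep '[{"rotation":[0,0,0],"delta_pos":[0,0,0],"gripper":0},{"rotation":[0,0,0],"delta_pos":[0,0,0],"gripper":0}]'
```

```text
clock: 2.4
eef_pos: [0.5426, -0.0906, 0.1761]
ee_rot: [3.139, -0.003, -0.042]
wrist_force: [-0.2, 0.3, -2.4]
finger_gap: 0.333
clock: 2.6
eef_pos: [0.5426, -0.0906, 0.1761]
ee_rot: [3.139, -0.002, -0.042]
wrist_force: [-0.6, -1.6, -1.5]
finger_gap: 0.332
```

```bash
f(){ grep -E "clock|eef_pos|wrist" | tr '\n' ' ' ; echo; }
python3 -m creep '[{"rotation":[0,0,0],"delta_pos":[0,0,-0.001],"gripper":0}]' | f
python3 -m creep '[{"rotation":[0,0,0],"delta_pos":[0,0,-0.001],"gripper":0}]' | f
python3 -m creep '[{"rotation":[0,0,0],"delta_pos":[0,0,-0.002],"gripper":0}]' | f
python3 -m creep '[{"rotation":[0,0,0],"delta_pos":[0,0,-0.002],"gripper":0}]' | f
python3 -m creep '[{"rotation":[0,0,0],"delta_pos":[0,0,-0.002],"gripper":0}]' | f
python3 -m creep '[{"rotation":[0,0,0],"delta_pos":[0,0,-0.002],"gripper":0}]' | f
```

```text
clock: 2.7 eef_pos: [0.5426, -0.0906, 0.1762] wrist_force: [3.6, -1.2, -12.9] 
clock: 2.8 eef_pos: [0.5426, -0.0906, 0.1762] wrist_force: [2.1, -0.8, -11.5] 
clock: 2.9 eef_pos: [0.5425, -0.0906, 0.1773] wrist_force: [2.4, -0.9, -12.5] 
clock: 3.0 eef_pos: [0.5425, -0.0905, 0.1786] wrist_force: [2.4, -0.9, -12.7] 
clock: 3.1 eef_pos: [0.5425, -0.0905, 0.1802] wrist_force: [2.8, -1.1, -12.4] 
clock: 3.2 eef_pos: [0.5425, -0.0905, 0.1821] wrist_force: [2.8, -1.1, -13.0]
```

```bash
f(){ grep -E "clock|eef_pos|wrist" | tr '\n' ' ' ; echo; }
python3 -m creep '[{"rotation":[0,0,0],"delta_pos":[0,0,-0.002],"gripper":0}]' | f
python3 -m creep '[{"rotation":[0,0,0],"delta_pos":[0,0,-0.002],"gripper":0}]' | f
python3 -m creep '[{"rotation":[0,0,0],"delta_pos":[0,0,-0.002],"gripper":0}]' | f
python3 -m creep '[{"rotation":[0,0,0],"delta_pos":[0,0,-0.002],"gripper":0}]' | f
python3 -m creep '[{"rotation":[0,0,0],"delta_pos":[0,0,-0.002],"gripper":0}]' | f
python3 -m creep '[{"rotation":[0,0,0],"delta_pos":[0,0,-0.002],"gripper":0}]' | f
python3 -m creep '[{"rotation":[0,0,0],"delta_pos":[0,0,-0.002],"gripper":0}]' | f
python3 -m creep '[{"rotation":[0,0,0],"delta_pos":[0,0,-0.002],"gripper":0}]' | f
```

```text
clock: 3.3 eef_pos: [0.5425, -0.0905, 0.1842] wrist_force: [1.9, -1.5, -12.6] 
clock: 3.4 eef_pos: [0.5425, -0.0905, 0.1864] wrist_force: [2.4, -1.6, -12.3] 
clock: 3.5 eef_pos: [0.5425, -0.0905, 0.1886] wrist_force: [2.1, -0.7, -12.3] 
clock: 3.6 eef_pos: [0.5425, -0.0906, 0.1908] wrist_force: [2.8, -1.1, -11.8] 
clock: 3.7 eef_pos: [0.5425, -0.0906, 0.1931] wrist_force: [3.0, -1.6, -12.4] 
clock: 3.8 eef_pos: [0.5425, -0.0905, 0.1953] wrist_force: [2.6, -1.2, -12.5] 
clock: 3.9 eef_pos: [0.5426, -0.0905, 0.1975] wrist_force: [3.3, -1.8, -12.4] 
clock: 4.0 eef_pos: [0.5425, -0.0906, 0.1996] wrist_force: [3.1, -1.6, -11.8]
```

```bash
f(){ grep -E "clock|eef_pos|wrist" | tr '\n' ' ' ; echo; }
python3 -m creep '[{"rotation":[0,0,0],"delta_pos":[0,0,-0.0015],"gripper":0}]' | f
python3 -m creep '[{"rotation":[0,0,0],"delta_pos":[0,0,-0.0015],"gripper":0}]' | f
python3 -m creep '[{"rotation":[0,0,0],"delta_pos":[0,0,-0.0015],"gripper":0}]' | f
python3 -m creep '[{"rotation":[0,0,0],"delta_pos":[0,0,-0.0015],"gripper":0}]' | f
python3 -m creep '[{"rotation":[0,0,0],"delta_pos":[0,0,-0.0015],"gripper":0}]' | f
python3 -m creep '[{"rotation":[0,0,0],"delta_pos":[0,0,-0.0015],"gripper":0}]' | f
python3 -m creep '[{"rotation":[0,0,0],"delta_pos":[0,0,-0.0015],"gripper":0}]' | f
python3 -m creep '[{"rotation":[0,0,0],"delta_pos":[0,0,-0.0015],"gripper":0}]' | f
```

```text
clock: 4.1 eef_pos: [0.5425, -0.0906, 0.2013] wrist_force: [2.4, -1.5, -11.9] 
clock: 4.2 eef_pos: [0.5425, -0.0906, 0.203] wrist_force: [2.5, -0.9, -11.9] 
clock: 4.3 eef_pos: [0.5425, -0.0906, 0.2046] wrist_force: [2.0, -1.7, -12.6] 
clock: 4.4 eef_pos: [0.5425, -0.0906, 0.2058] wrist_force: [4.4, -2.2, -17.5] 
clock: 4.5 eef_pos: [0.5425, -0.0905, 0.2067] wrist_force: [5.3, -1.5, -18.5] 
clock: 4.6 eef_pos: [0.5425, -0.0905, 0.2076] wrist_force: [4.7, -2.4, -18.8] 
clock: 4.7 eef_pos: [0.5425, -0.0905, 0.2086] wrist_force: [5.1, -1.2, -18.2] 
clock: 4.8 eef_pos: [0.5425, -0.0905, 0.2096] wrist_force: [5.1, -1.4, -20.5]
```

```bash
f(){ grep -E "clock|eef_pos|wrist" | tr '\n' ' ' ; echo; }
python3 -m creep '[{"rotation":[0,0,0],"delta_pos":[0,0,-0.0015],"gripper":0}]' | f
python3 -m creep '[{"rotation":[0,0,0],"delta_pos":[0,0,-0.0015],"gripper":0}]' | f
python3 -m creep '[{"rotation":[0,0,0],"delta_pos":[0,0,-0.0015],"gripper":0}]' | f
python3 -m creep '[{"rotation":[0,0,0],"delta_pos":[0,0,-0.0015],"gripper":0}]' | f
python3 -m creep '[{"rotation":[0,0,0],"delta_pos":[0,0,-0.0015],"gripper":0}]' | f
python3 -m creep '[{"rotation":[0,0,0],"delta_pos":[0,0,-0.0015],"gripper":0}]' | f
python3 -m creep '[{"rotation":[0,0,0],"delta_pos":[0,0,-0.0015],"gripper":0}]' | f
python3 -m creep '[{"rotation":[0,0,0],"delta_pos":[0,0,-0.0015],"gripper":0}]' | f
```

```text
clock: 4.9 eef_pos: [0.5425, -0.0905, 0.2107] wrist_force: [3.8, -2.9, -21.0] 
clock: 5.0 eef_pos: [0.5425, -0.0905, 0.2121] wrist_force: [2.1, -1.6, -12.1] 
clock: 5.1 eef_pos: [0.5425, -0.0905, 0.2143] wrist_force: [2.7, -1.7, -17.0] 
clock: 5.2 eef_pos: [0.5425, -0.0905, 0.216] wrist_force: [4.2, -1.1, -18.8] 
clock: 5.3 eef_pos: [0.5425, -0.0905, 0.2174] wrist_force: [3.8, -1.2, -19.9] 
clock: 5.4 eef_pos: [0.5425, -0.0905, 0.2186] wrist_force: [5.2, -1.8, -19.6] 
clock: 5.5 eef_pos: [0.5425, -0.0905, 0.2198] wrist_force: [4.9, -2.2, -20.6] 
clock: 5.6 eef_pos: [0.5425, -0.0905, 0.2217] wrist_force: [1.4, -1.7, -11.3]
```

```bash
f(){ grep -E "clock|eef_pos|wrist" | tr '\n' ' ' ; echo; }
python3 -m creep '[{"rotation":[0,0,0],"delta_pos":[0,0,-0.0015],"gripper":0}]' | f
python3 -m creep '[{"rotation":[0,0,0],"delta_pos":[0,0,-0.0015],"gripper":0}]' | f
python3 -m creep '[{"rotation":[0,0,0],"delta_pos":[0,0,-0.0015],"gripper":0}]' | f
python3 -m creep '[{"rotation":[0,0,0],"delta_pos":[0,0,-0.0015],"gripper":0}]' | f
python3 -m creep '[{"rotation":[0,0,0],"delta_pos":[0,0,-0.0015],"gripper":0}]' | f
python3 -m creep '[{"rotation":[0,0,0],"delta_pos":[0,0,-0.0015],"gripper":0}]' | f
python3 -m creep '[{"rotation":[0,0,0],"delta_pos":[0,0,-0.0015],"gripper":0}]' | f
python3 -m creep '[{"rotation":[0,0,0],"delta_pos":[0,0,-0.0015],"gripper":0}]' | f
```

```text
clock: 5.7 eef_pos: [0.5425, -0.0905, 0.2238] wrist_force: [2.8, -1.1, -16.9] 
clock: 5.8 eef_pos: [0.5425, -0.0905, 0.2255] wrist_force: [4.0, -1.6, -18.8] 
clock: 5.9 eef_pos: [0.5425, -0.0905, 0.227] wrist_force: [3.6, -2.1, -20.1] 
clock: 6.0 eef_pos: [0.5425, -0.0905, 0.2282] wrist_force: [4.9, -1.7, -20.5] 
clock: 6.1 eef_pos: [0.5425, -0.0905, 0.2295] wrist_force: [2.7, -1.8, -10.7] 
clock: 6.2 eef_pos: [0.5425, -0.0905, 0.2318] wrist_force: [2.2, -1.2, -12.2] 
clock: 6.3 eef_pos: [0.5425, -0.0905, 0.2337] wrist_force: [3.6, -2.3, -18.2] 
clock: 6.4 eef_pos: [0.5425, -0.0905, 0.2352] wrist_force: [3.4, -0.9, -19.0]
```

```bash
f(){ grep -E "clock|eef_pos|wrist" | tr '\n' ' ' ; echo; }
python3 -m creep '[{"rotation":[0,0,0],"delta_pos":[0,0,-0.0015],"gripper":0}]' | f
python3 -m creep '[{"rotation":[0,0,0],"delta_pos":[0,0,-0.0015],"gripper":0}]' | f
python3 -m creep '[{"rotation":[0,0,0],"delta_pos":[0,0,-0.0015],"gripper":0}]' | f
python3 -m creep '[{"rotation":[0,0,0],"delta_pos":[0,0,-0.0015],"gripper":0}]' | f
python3 -m creep '[{"rotation":[0,0,0],"delta_pos":[0,0,-0.0015],"gripper":0}]' | f
```

```text
clock: 6.5 eef_pos: [0.5425, -0.0905, 0.2365] wrist_force: [4.5, -2.2, -20.1] 
clock: 6.6 eef_pos: [0.5425, -0.0905, 0.2377] wrist_force: [5.1, -2.1, -20.3] 
clock: 6.7 eef_pos: [0.5425, -0.0905, 0.2395] wrist_force: [2.4, -1.0, -13.2] 
clock: 6.8 eef_pos: [0.5425, -0.0905, 0.2418] wrist_force: [2.6, -1.7, -16.6] 
clock: 6.9 eef_pos: [0.5425, -0.0905, 0.2434] wrist_force: [4.3, -1.8, -19.2]
```

Four clicks (~.211, .2205, .229, .2385), and the fifth is due at about .247. Going single steps with a stop.

```bash
f(){ grep -E "clock|eef_pos|wrist" | tr '\n' ' ' ; echo; }
python3 -m creep '[{"rotation":[0,0,0],"delta_pos":[0,0,-0.0015],"gripper":0}]' | f
python3 -m creep '[{"rotation":[0,0,0],"delta_pos":[0,0,-0.0015],"gripper":0}]' | f
```

```text
clock: 7.0 eef_pos: [0.5425, -0.0905, 0.2449] wrist_force: [4.4, -1.8, -19.6] 
clock: 7.1 eef_pos: [0.5425, -0.0905, 0.2461] wrist_force: [4.7, -1.7, -21.3]
```

```bash
python3 -m creep '[{"rotation":[0,0,0],"delta_pos":[0,0,-0.0015],"gripper":0}]'
```

```text
clock: 7.2
eef_pos: [0.5424, -0.0905, 0.2473]
ee_rot: [3.141, 0.005, -0.043]
wrist_force: [4.7, -1.8, -20.6]
finger_gap: 0.332
```

```bash
python3 -m creep '[{"rotation":[0,0,0],"delta_pos":[0,0,-0.001],"gripper":0}]'
```

```text
clock: 7.3
eef_pos: [0.5425, -0.0905, 0.2491]
ee_rot: [3.141, 0.005, -0.042]
wrist_force: [0.7, -1.5, -11.6]
finger_gap: 0.331
```

```bash
f(){ grep -E "clock|eef_pos|wrist" | tr '\n' ' ' ; echo; }
python3 -m creep '[{"rotation":[0,0,0],"delta_pos":[0,0,0.001],"gripper":0}]' | f
python3 -m creep '[{"rotation":[0,0,0],"delta_pos":[0,0,0.001],"gripper":0}]' | f
python3 -m creep '[{"rotation":[0,0,0],"delta_pos":[0,0,0.001],"gripper":0}]' | f
python3 -m creep '[{"rotation":[0,0,0],"delta_pos":[0,0,0.001],"gripper":0}]' | f
```

```text
clock: 7.4 eef_pos: [0.5425, -0.0905, 0.2494] wrist_force: [0.0, -1.2, -9.7] 
clock: 7.5 eef_pos: [0.5425, -0.0906, 0.2494] wrist_force: [1.8, -1.0, -9.8] 
clock: 7.6 eef_pos: [0.5425, -0.0906, 0.2494] wrist_force: [0.1, -1.5, -7.5] 
clock: 7.7 eef_pos: [0.5426, -0.0906, 0.2494] wrist_force: [0.8, -0.9, -5.6]
```

```bash
f(){ grep -E "clock|eef_pos|wrist" | tr '\n' ' ' ; echo; }
python3 -m creep '[{"rotation":[0,0,0],"delta_pos":[0,0,0.0015],"gripper":0}]' | f
python3 -m creep '[{"rotation":[0,0,0],"delta_pos":[0,0,0.0015],"gripper":0}]' | f
python3 -m creep '[{"rotation":[0,0,0],"delta_pos":[0,0,0.0015],"gripper":0}]' | f
python3 -m creep '[{"rotation":[0,0,0],"delta_pos":[0,0,0.0015],"gripper":0}]' | f
python3 -m creep '[{"rotation":[0,0,0],"delta_pos":[0,0,0.0015],"gripper":0}]' | f
```

```text
clock: 7.8 eef_pos: [0.5426, -0.0906, 0.2493] wrist_force: [-1.1, 0.1, 2.6] 
clock: 7.9 eef_pos: [0.5426, -0.0906, 0.2492] wrist_force: [-0.6, -0.3, 2.3] 
clock: 8.0 eef_pos: [0.5426, -0.0906, 0.2491] wrist_force: [-2.7, -0.8, 6.3] 
clock: 8.1 eef_pos: [0.5426, -0.0906, 0.2488] wrist_force: [-0.8, 0.6, 5.6] 
clock: 8.2 eef_pos: [0.5426, -0.0906, 0.2484] wrist_force: [-1.9, -0.3, 5.7]
```

```bash
f(){ grep -E "clock|eef_pos|wrist" | tr '\n' ' ' ; echo; }
python3 -m creep '[{"rotation":[0,0,0],"delta_pos":[0,0,0.0015],"gripper":0}]' | f
python3 -m creep '[{"rotation":[0,0,0],"delta_pos":[0,0,0.0015],"gripper":0}]' | f
python3 -m creep '[{"rotation":[0,0,0],"delta_pos":[0,0,0.0015],"gripper":0}]' | f
python3 -m creep '[{"rotation":[0,0,0],"delta_pos":[0,0,0.0015],"gripper":0}]' | f
python3 -m creep '[{"rotation":[0,0,0],"delta_pos":[0,0,0.0015],"gripper":0}]' | f
```

```text
clock: 8.3 eef_pos: [0.5426, -0.0906, 0.2479] wrist_force: [-0.7, -0.5, 4.1] 
clock: 8.4 eef_pos: [0.5426, -0.0906, 0.2474] wrist_force: [-1.5, 0.6, 6.4] 
clock: 8.5 eef_pos: [0.5427, -0.0906, 0.2469] wrist_force: [-0.7, -0.8, 4.9] 
clock: 8.6 eef_pos: [0.5426, -0.0906, 0.2463] wrist_force: [0.1, -0.4, 6.6] 
clock: 8.7 eef_pos: [0.5427, -0.0906, 0.2462] wrist_force: [-2.1, -0.0, 9.8]
```

```bash
f(){ grep -E "clock|eef_pos|wrist" | tr '\n' ' ' ; echo; }
python3 -m creep '[{"rotation":[0,0,0],"delta_pos":[0,0,0.0015],"gripper":0}]' | f
python3 -m creep '[{"rotation":[0,0,0],"delta_pos":[0,0,0.0015],"gripper":0}]' | f
python3 -m creep '[{"rotation":[0,0,0],"delta_pos":[0,0,0.002],"gripper":0}]' | f
```

```text
clock: 8.8 eef_pos: [0.5427, -0.0906, 0.2462] wrist_force: [-1.3, 0.8, 10.2] 
clock: 8.9 eef_pos: [0.5427, -0.0907, 0.2462] wrist_force: [-0.8, 0.1, 9.1] 
clock: 9.0 eef_pos: [0.5427, -0.0906, 0.2462] wrist_force: [-1.3, 0.1, 14.2]
```

Stopped hard at .2462. Raising force.

```bash
f(){ grep -E "clock|eef_pos|wrist" | tr '\n' ' ' ; echo; }
python3 -m creep '[{"rotation":[0,0,0],"delta_pos":[0,0,0.0025],"gripper":0}]' | f
python3 -m creep '[{"rotation":[0,0,0],"delta_pos":[0,0,0.0028],"gripper":0}]' | f
```

```text
clock: 9.1 eef_pos: [0.5427, -0.0907, 0.2462] wrist_force: [-2.2, 1.2, 17.0] 
clock: 9.2 eef_pos: [0.5427, -0.0907, 0.2462] wrist_force: [-1.9, 0.3, 18.1]
```

```bash
f(){ grep -E "clock|eef_pos|wrist" | tr '\n' ' ' ; echo; }
python3 -m creep '[{"rotation":[0,0,0],"delta_pos":[0,0,0.0032],"gripper":0}]' | f
python3 -m creep '[{"rotation":[0,0,0],"delta_pos":[0,0,0.0034],"gripper":0}]' | f
```

```text
clock: 9.3 eef_pos: [0.5428, -0.0907, 0.2461] wrist_force: [-3.0, 1.3, 20.8] 
clock: 9.4 eef_pos: [0.5428, -0.0907, 0.2461] wrist_force: [-2.4, 0.3, 20.6]
```

```bash
f(){ grep -E "clock|eef_pos|wrist" | tr '\n' ' ' ; echo; }
python3 -m creep '[{"rotation":[0,0,0],"delta_pos":[0,0,0.0037],"gripper":0}]' | f
python3 -m creep '[{"rotation":[0,0,0],"delta_pos":[0,0,0.004],"gripper":0}]' | f
python3 -m creep '[{"rotation":[0,0,0],"delta_pos":[0,0,0.004],"gripper":0}]' | f
python3 -m creep '[{"rotation":[0,0,0],"delta_pos":[0,0,0.004],"gripper":0}]' | f
python3 -m creep '[{"rotation":[0,0,0],"delta_pos":[0,0,0.004],"gripper":0}]' | f
```

```text
clock: 9.5 eef_pos: [0.543, -0.0908, 0.2458] wrist_force: [-4.9, 1.7, 22.6] 
clock: 9.6 eef_pos: [0.543, -0.0908, 0.2458] wrist_force: [-5.1, 2.5, 25.4] 
clock: 9.7 eef_pos: [0.543, -0.0909, 0.2458] wrist_force: [-3.7, 1.1, 23.1] 
clock: 9.8 eef_pos: [0.5431, -0.0909, 0.2458] wrist_force: [-2.7, 1.2, 23.9] 
clock: 9.9 eef_pos: [0.5431, -0.0909, 0.2458] wrist_force: [-2.6, 2.5, 24.1]
```

```bash
python3 -m creep '[{"rotation":[0,0,0],"delta_pos":[0,0,0],"gripper":0},{"rotation":[0,0,0],"delta_pos":[0,0,0.0008],"gripper":0}]'; python3 -m creep '[{"rotation":[0,0,0],"delta_pos":[0,0,0.0008],"gripper":1},{"rotation":[0,0,0],"delta_pos":[0,0,0],"gripper":1},{"rotation":[0,0,0],"delta_pos":[0,0,0],"gripper":1},{"rotation":[0,0,0],"delta_pos":[0,0,0],"gripper":1},{"rotation":[0,0,0],"delta_pos":[0,0,0],"gripper":1}]'
```

```text
clock: 10.1
eef_pos: [0.5431, -0.0909, 0.2462]
ee_rot: [3.124, -0.04, -0.041]
wrist_force: [4.8, -0.3, 6.2]
finger_gap: 0.335
clock: 10.6
eef_pos: [0.5436, -0.0907, 0.2454]
ee_rot: [3.125, -0.041, -0.042]
wrist_force: [0.8, 0.4, -0.5]
finger_gap: 0.998
```

```bash
python3 -m creep '[{"rotation":[0,0,0],"delta_pos":[0,0,-0.025],"gripper":1},{"rotation":[0,0,0],"delta_pos":[0,0,-0.03],"gripper":1},{"rotation":[0,0,0],"delta_pos":[0,0,-0.03],"gripper":1},{"rotation":[0,0,0],"delta_pos":[0,0,0],"gripper":1}]'; cat > to.py <<'E'
import sys,numpy as np
from plant import env
from scipy.spatial.transform import Rotation as R
t=np.array([float(v) for v in sys.argv[1:4]])
s=env.state();Rc=R.from_euler('xyz',s['ee_rot']);Rt=R.from_euler('xyz',[np.pi,0,-.043])
print('shift',np.round(Rc.inv().apply(t-s['eef_pos']),4),'rot',np.round((Rc.inv()*Rt).as_rotvec()/1.5,4), s['clock'])
E
python3 to.py .636 -.0373 .32
python3 - <<'E'
from plant import env
import cv2
for n,(x0,y0,x1,y1) in dict(side=(205,150,365,310),scene=(130,150,270,290)).items():
    im=env.capture(n)[y0:y1,x0:x1,::-1]
    cv2.imwrite(f"pics/{n}2.png",cv2.convertScaleAbs(cv2.resize(im,None,fx=3.6,fy=3.6,interpolation=cv2.INTER_CUBIC),alpha=1.8,beta=20))
E
```

```text
clock: 11.0
eef_pos: [0.5387, -0.0888, 0.3314]
ee_rot: [3.126, -0.037, -0.042]
wrist_force: [-0.2, -0.1, -1.0]
finger_gap: 1.001
shift [ 0.0945 -0.0557  0.0141] rot [ 0.0104 -0.0249  0.0006] 11.0
```

View pics/side2.png

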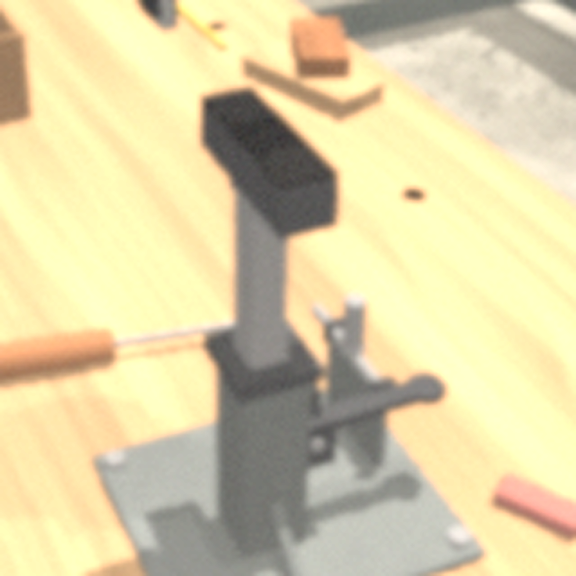

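View pics/scene2.png

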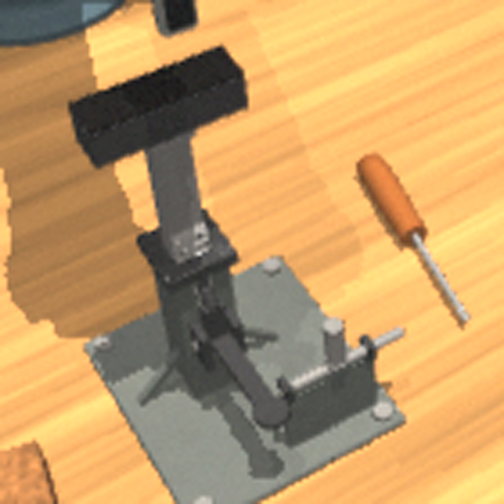

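The column stays raised (head front corner at (335,220) in the side crop); tail and bolt are unchanged. Moving over the knob.

```bash
python3 -m creep '[{"rotation":[0.01,-0.025,0],"delta_pos":[0.03,-0.018,0],"gripper":1},{"rotation":[0,0,0],"delta_pos":[0.032,-0.018,0.005],"gripper":1},{"rotation":[0,0,0],"delta_pos":[0.03,-0.018,0.005],"gripper":1},{"rotation":[0,0,0],"delta_pos":[0,0,0],"gripper":1}]'; python3 to.py .636 -.0373 .17
```

```text
clock: 11.5
eef_pos: [0.6274, -0.0363, 0.307]
ee_rot: [-3.138, 0.027, -0.045]
wrist_force: [0.5, 0.3, -0.1]
finger_gap: 0.999
shift [0.0122 0.0012 0.1367] rot [-0.0025  0.0177 -0.0014] 11.5
```

```bash
python3 -m creep '[{"rotation":[-0.002,0.017,0],"delta_pos":[0.012,0,0],"gripper":0.6},{"rotation":[0,0,0],"delta_pos":[0,0,0],"gripper":0.6},{"rotation":[0,0,0],"delta_pos":[0,0,0],"gripper":0.6}]'; python3 to.py .636 -.0373 .17
python3 - <<'E'
from plant import env
import numpy as np,cv2
from scipy.spatial.transform import Rotation as R
c=env.get_calibration('wrist'); im=env.capture('wrist').copy()
r=env.trace('bolt_knob','wrist'); print([(d['p'],d['point']) for d in r])
for P in ([.636,-.0373,.111],[.636,-.0373,.1]):
    q=c['K']@R.from_euler('xyz',c['orientation']).inv().apply(np.array(P)-c['position']); q=q/q[2]; print(q)
    cv2.circle(im,(int(q[0]),int(q[1])),2,(255,0,0),1)
cv2.imwrite('pics/w3.png',cv2.convertScaleAbs(im[:,:,::-1],alpha=1.5,beta=10))
E
```

```text
clock: 11.8
eef_pos: [0.6386, -0.0373, 0.3037]
ee_rot: [-3.141, 0.004, -0.045]
wrist_force: [-0.2, -0.1, -0.0]
finger_gap: 0.6
shift [-0.0021  0.0002  0.1337] rot [-0.0002  0.0029 -0.0014] 11.8
[]
[254.33170818 174.5030887    1.        ]
[254.42995867 172.72463775   1.        ]
```

View pics/w3.png

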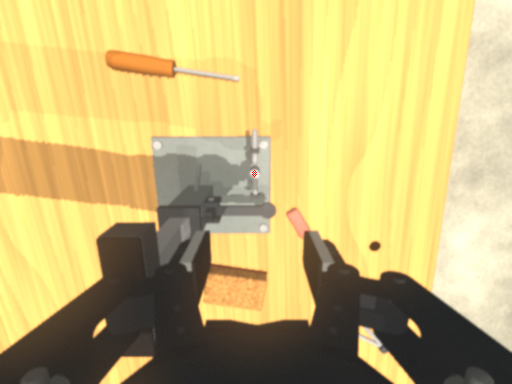

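The wrist view shows the knob at (254,174), exactly where I projected it. Descending.

```bash
python3 -m creep '[{"rotation":[0,0.003,0],"delta_pos":[-0.002,0,0.04],"gripper":0.6},{"rotation":[0,0,0],"delta_pos":[0,0,0.04],"gripper":0.6},{"rotation":[0,0,0],"delta_pos":[0,0,0.04],"gripper":0.6},{"rotation":[0,0,0],"delta_pos":[0,0,0.01],"gripper":0.6},{"rotation":[0,0,0],"delta_pos":[0,0,0],"gripper":0.6}]'; python3 to.py .636 -.0373 .088
python3 - <<'E'
from plant import env
import cv2
for n,(x0,y0,x1,y1) in dict(side=(205,150,365,310),scene=(130,150,270,290)).items():
    im=env.capture(n)[y0:y1,x0:x1,::-1]
    cv2.imwrite(f"pics/{n}3.png",cv2.convertScaleAbs(cv2.resize(im,None,fx=3.6,fy=3.6,interpolation=cv2.INTER_CUBIC),alpha=1.8,beta=20))
E
```

```text
clock: 12.4
eef_pos: [0.6375, -0.0399, 0.1779]
ee_rot: [3.14, -0.013, -0.049]
wrist_force: [-0.0, -1.2, 0.6]
finger_gap: 0.599
shift [-0.0028 -0.0027  0.0899] rot [ 0.0009 -0.0088 -0.0039] 12.4
```

View pics/side3.png

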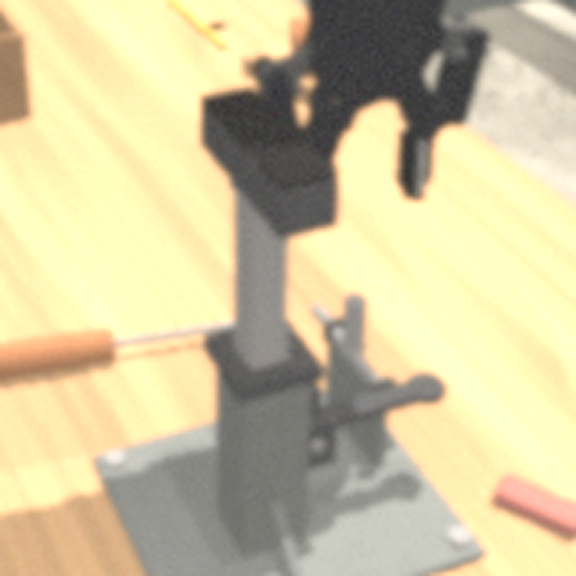

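View pics/scene3.png

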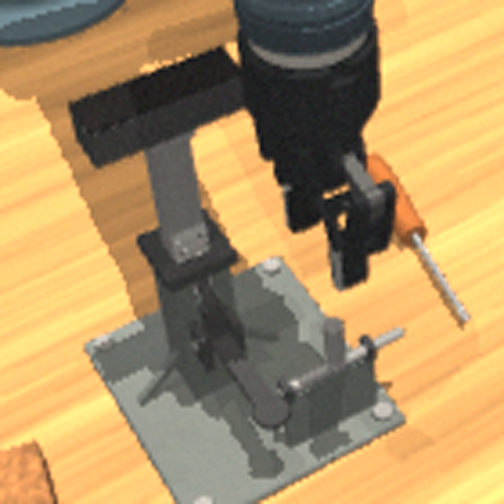

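```bash
python3 - <<'E'
from plant import env
import cv2,numpy as np
a=[cv2.resize(env.capture(n)[:,:,::-1],(400,300)) for n in ('scene','side')]
cv2.imwrite("pics/full4.png",cv2.convertScaleAbs(np.hstack(a),alpha=1.8,beta=20)); print(env.state()['joint_positions'])
E
```

```text
[-1.61440475e-01  5.13265004e-01  1.61354831e-01  1.19957620e+00
  1.80017148e-04  1.45768261e+00]
```

View pics/full4.png

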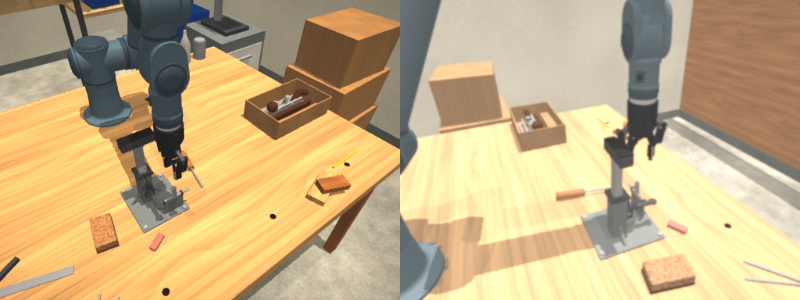

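```bash
python3 -m creep '[{"rotation":[0,-0.009,-0.004],"delta_pos":[-0.003,-0.003,0.03],"gripper":0.6},{"rotation":[0,0,0],"delta_pos":[0,0,0.015],"gripper":0.6},{"rotation":[0,0,0],"delta_pos":[0,0,0],"gripper":0.6}]'; python3 to.py .636 -.0373 .09
```

```text
clock: 12.9
eef_pos: [0.6438, -0.0379, 0.1424]
ee_rot: [3.138, -0.019, -0.042]
wrist_force: [-0.8, 0.6, 0.9]
finger_gap: 0.599
shift [-0.0089 -0.0004  0.0522] rot [ 0.0025 -0.0129  0.0006] 12.9
```

```bash
python3 -m creep '[{"rotation":[0,0,0],"delta_pos":[0,0,0],"gripper":0.6},{"rotation":[0,0,0],"delta_pos":[0,0,0],"gripper":0.6}]'; python3 to.py .636 -.0373 .09
```

```text
clock: 13.1
eef_pos: [0.6459, -0.0382, 0.1457]
ee_rot: [3.137, -0.024, -0.042]
wrist_force: [-0.1, 0.3, -0.1]
finger_gap: 0.603
shift [-0.0112 -0.0007  0.0555] rot [ 0.0028 -0.0161  0.0006] 13.1
```

```bash
python3 -m creep '[{"rotation":[0.002,-0.015,0],"delta_pos":[-0.011,-0.001,0],"gripper":0.6},{"rotation":[0,0,0],"delta_pos":[0,0,0],"gripper":0.6},{"rotation":[0,0,0],"delta_pos":[0,0,0],"gripper":0.6}]'; python3 to.py .636 -.0373 .09
```

```text
clock: 13.4
eef_pos: [0.6357, -0.0369, 0.1486]
ee_rot: [3.14, -0.004, -0.042]
wrist_force: [0.3, 0.2, -0.3]
finger_gap: 0.6
shift [0.0001 0.0003 0.0586] rot [ 0.001  -0.0029  0.0005] 13.4
```

```bash
python3 -m creep '[{"rotation":[0,0,0],"delta_pos":[0,0,0.01],"gripper":0.6},{"rotation":[0,0,0],"delta_pos":[0,0,0.01],"gripper":0.6},{"rotation":[0,0,0],"delta_pos":[0,0,0.005],"gripper":0.6},{"rotation":[0,0,0],"delta_pos":[0,0,0],"gripper":0.6}]'; python3 to.py .636 -.0373 .09
```

```text
clock: 13.8
eef_pos: [0.6355, -0.037, 0.1211]
ee_rot: [3.14, -0.004, -0.042]
wrist_force: [-0.9, 0.4, 0.2]
finger_gap: 0.6
shift [0.0004 0.0003 0.0311] rot [ 0.001  -0.0026  0.0005] 13.8
```

```bash
python3 -m creep '[{"rotation":[0,0,0],"delta_pos":[0,0,0.01],"gripper":0.6},{"rotation":[0,0,0],"delta_pos":[0,0,0.01],"gripper":0.6},{"rotation":[0,0,0],"delta_pos":[0,0,0.008],"gripper":0.6},{"rotation":[0,0,0],"delta_pos":[0,0,0],"gripper":0.6}]'; python3 to.py .636 -.0373 .09
python3 - <<'E'
from plant import env
import cv2
for n,(x0,y0,x1,y1) in dict(side=(205,120,365,280),scene=(130,130,290,290)).items():
    im=env.capture(n)[y0:y1,x0:x1,::-1]
    cv2.imwrite(f"pics/{n}5.png",cv2.convertScaleAbs(cv2.resize(im,None,fx=3.6,fy=3.6,interpolation=cv2.INTER_CUBIC),alpha=1.8,beta=20))
E
```

```text
clock: 14.2
eef_pos: [0.6349, -0.0369, 0.0896]
ee_rot: [3.14, -0.002, -0.042]
wrist_force: [-0.0, 0.6, -0.0]
finger_gap: 0.599
shift [ 0.0011  0.0004 -0.0004] rot [ 0.0008 -0.0014  0.0005] 14.2
```

View pics/side5.png

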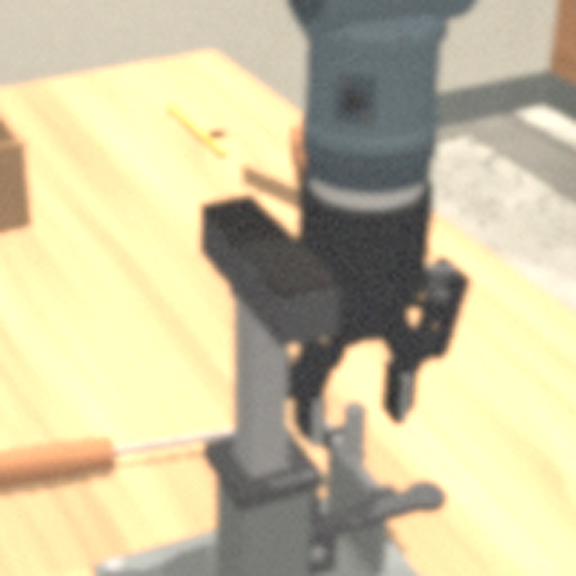

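View pics/scene5.png

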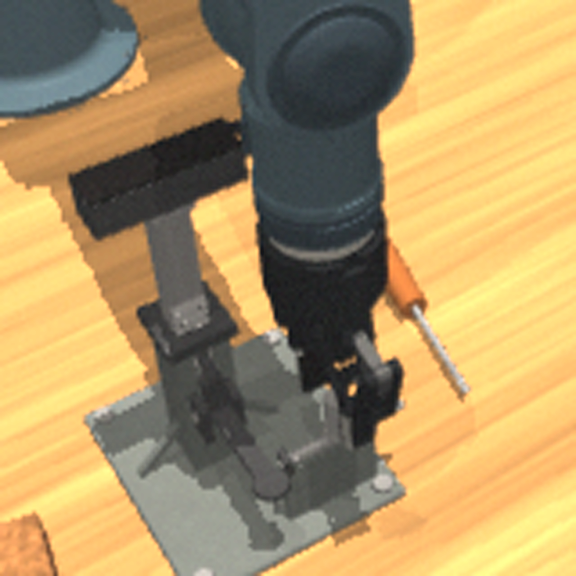

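Fingers straddle the knob (side crop: knob top at (355,408), tips at (317,440) and (398,418)). Closing gently.

```bash
python3 -m creep '[{"rotation":[0,0,0],"delta_pos":[0,0,0],"gripper":0},{"rotation":[0,0,0],"delta_pos":[0,0,0],"gripper":0},{"rotation":[0,0,0],"delta_pos":[0,0,0],"gripper":0},{"rotation":[0,0,0],"delta_pos":[0,0,0],"gripper":0},{"rotation":[0,0,0],"delta_pos":[0,0,0],"gripper":0}]' 50; python3 to.py .636 -.0373 .09
```

```text
clock: 14.8
eef_pos: [0.6348, -0.0371, 0.0923]
ee_rot: [3.14, -0.003, -0.042]
wrist_force: [-1.0, -0.3, -1.9]
finger_gap: 0.136
shift [0.0012 0.0002 0.0023] rot [ 0.0013 -0.002   0.0005] 14.8
```

```bash
f(){ grep -E "clock|eef_pos|wrist" | tr '\n' ' ' ; echo; }
python3 -m creep '[{"rotation":[0,0,0],"delta_pos":[0,0.004,0],"gripper":0},{"rotation":[0,0,0],"delta_pos":[0,0.004,0],"gripper":0}]' | f
python3 -m creep '[{"rotation":[0,0,0],"delta_pos":[0,0.004,0],"gripper":0}]' | f
python3 -m creep '[{"rotation":[0,0,0],"delta_pos":[0,0.004,0],"gripper":0}]' | f
python3 -m creep '[{"rotation":[0,0,0],"delta_pos":[0,0.004,0],"gripper":0}]' | f
python3 to.py .6349 -.0631 .092
```

```text
clock: 15.0 eef_pos: [0.6346, -0.0433, 0.0922] wrist_force: [-0.9, 3.1, -0.6] 
clock: 15.1 eef_pos: [0.6345, -0.047, 0.0923] wrist_force: [-0.1, 2.5, -1.4] 
clock: 15.2 eef_pos: [0.6343, -0.051, 0.0923] wrist_force: [-0.2, 2.9, -1.4] 
clock: 15.3 eef_pos: [0.6341, -0.0553, 0.0922] wrist_force: [-0.1, 3.8, 0.2] 
shift [0.0011 0.0078 0.0002] rot [-0.0028 -0.0021  0.0019] 15.3
```

Sliding with 3 N drag, as expected; 8 mm to go.

```bash
f(){ grep -E "clock|eef_pos|wrist" | tr '\n' ' ' ; echo; }
python3 -m creep '[{"rotation":[0,0,0],"delta_pos":[0,0.003,0],"gripper":0}]' | f
python3 -m creep '[{"rotation":[0,0,0],"delta_pos":[0,0.002,0],"gripper":0}]' | f
python3 -m creep '[{"rotation":[0,0,0],"delta_pos":[0,0.002,0],"gripper":0}]' | f
python3 -m creep '[{"rotation":[0,0,0],"delta_pos":[0,0.002,0],"gripper":0}]' | f
python3 -m creep '[{"rotation":[0,0,0],"delta_pos":[0,0.002,0],"gripper":0}]' | f
```

```text
clock: 15.4 eef_pos: [0.634, -0.0587, 0.0923] wrist_force: [-0.8, 3.3, -1.0] 
clock: 15.5 eef_pos: [0.6339, -0.0611, 0.0922] wrist_force: [-0.2, 3.1, -0.6] 
clock: 15.6 eef_pos: [0.6338, -0.0632, 0.0923] wrist_force: [-1.1, 7.5, -0.3] 
clock: 15.7 eef_pos: [0.6338, -0.0633, 0.0922] wrist_force: [1.1, 11.7, 0.8] 
clock: 15.8 eef_pos: [0.6338, -0.0632, 0.0922] wrist_force: [0.1, 8.7, -0.1]
```

```bash
f(){ grep -E "clock|eef_pos|wrist|gap" | tr '\n' ' ' ; echo; }
python3 -m creep '[{"rotation":[0,0,0],"delta_pos":[0,0.003,0],"gripper":0}]' | f
python3 -m creep '[{"rotation":[0,0,0],"delta_pos":[0,0.001,0],"gripper":0}]' | f
python3 -m creep '[{"rotation":[0,0,0],"delta_pos":[0,0,0],"gripper":0.6},{"rotation":[0,0,0],"delta_pos":[0,0,0],"gripper":0.6},{"rotation":[0,0,0],"delta_pos":[0,0,0],"gripper":0.6},{"rotation":[0,0,0],"delta_pos":[0,0,0],"gripper":0.6}]' | f
python3 to.py .637 -.063 .12
```

```text
clock: 15.9 eef_pos: [0.6338, -0.0633, 0.0923] wrist_force: [0.2, 13.0, 1.4] finger_gap: 0.14 
clock: 16.0 eef_pos: [0.6338, -0.063, 0.0923] wrist_force: [-1.0, 3.9, 0.1] finger_gap: 0.141 
clock: 16.4 eef_pos: [0.6349, -0.0663, 0.0931] wrist_force: [-0.1, -0.4, -0.3] finger_gap: 0.599 
shift [ 0.0022 -0.0038 -0.0269] rot [-0.011  -0.0043  0.0039] 16.4
```

```bash
f(){ grep -E "clock|eef_pos|wrist|gap|rot" | tr '\n' ' ' ; echo; }
python3 -m creep '[{"rotation":[0,0,0],"delta_pos":[0.001,0,-0.01],"gripper":0.6},{"rotation":[0,0,0],"delta_pos":[0.001,0,-0.015],"gripper":0.6},{"rotation":[0,0,0],"delta_pos":[0.002,0,-0.015],"gripper":0.6},{"rotation":[0,0,0],"delta_pos":[0,0,-0.01],"gripper":0.6},{"rotation":[0,0,0],"delta_pos":[0,0,0],"gripper":0.6}]' | f
python3 to.py .645 -.063 .33
```

```text
clock: 16.9 eef_pos: [0.6391, -0.0688, 0.1474] ee_rot: [-3.127, -0.008, -0.039] wrist_force: [0.4, 0.1, 0.1] finger_gap: 0.601 
shift [ 0.0071 -0.0087 -0.1824] rot [-0.0096 -0.0051  0.003 ] 16.9
```

```bash
f(){ grep -E "clock|eef_pos|wrist|gap|rot" | tr '\n' ' ' ; echo; }
python3 -m creep '[{"rotation":[-0.009,-0.004,0],"delta_pos":[0.003,-0.01,-0.02],"gripper":0.6},{"rotation":[0,0,0],"delta_pos":[0.004,0,-0.025],"gripper":0.6},{"rotation":[0,0,0],"delta_pos":[0.003,0,-0.03],"gripper":0.6},{"rotation":[0,0,0],"delta_pos":[0,0,-0.03],"gripper":0.6},{"rotation":[0,0,0],"delta_pos":[0,0,-0.03],"gripper":0.6},{"rotation":[0,0,0],"delta_pos":[0,0,-0.03],"gripper":0.6},{"rotation":[0,0,0],"delta_pos":[0,0,0],"gripper":0.6}]' | f
python3 - <<'E'
from plant import env
import cv2
for n,(x0,y0,x1,y1) in dict(side=(205,150,365,310),scene=(130,150,270,290)).items():
    im=env.capture(n)[y0:y1,x0:x1,::-1]
    cv2.imwrite(f"pics/{n}6.png",cv2.convertScaleAbs(cv2.resize(im,None,fx=3.6,fy=3.6,interpolation=cv2.INTER_CUBIC),alpha=1.8,beta=20))
im=env.capture('wrist'); cv2.imwrite("pics/w6.png",cv2.convertScaleAbs(im[:,:,::-1],alpha=1.6,beta=20))
E
```

```text
clock: 17.6 eef_pos: [0.647, -0.0593, 0.315] ee_rot: [-3.141, 0.005, -0.039] wrist_force: [0.7, 0.2, 0.4] finger_gap: 0.599
```

View pics/side6.png

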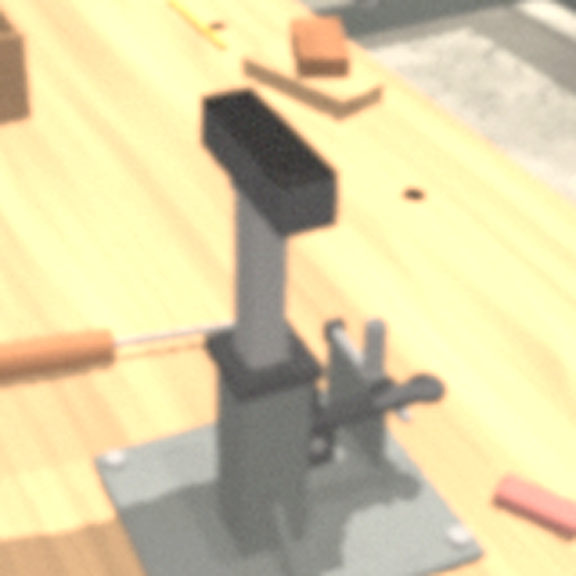

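View pics/scene6.png

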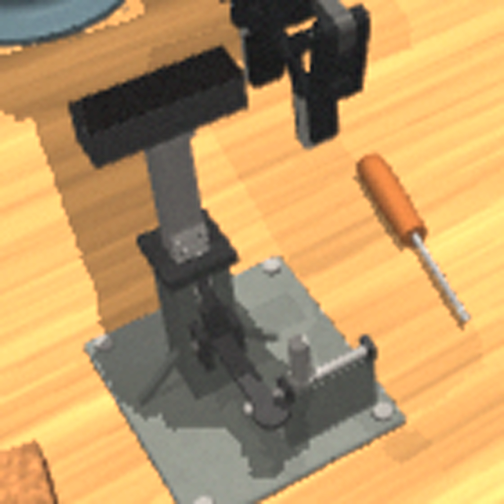

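View pics/w6.png

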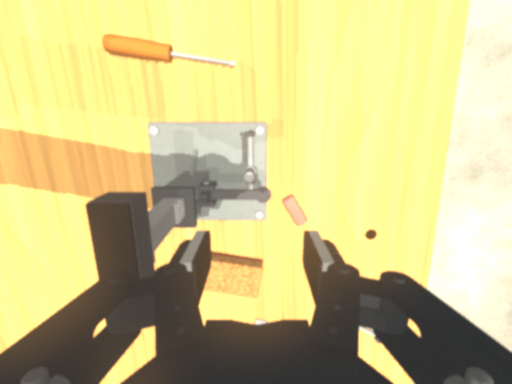

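The bolt's end shows past the tail (scene crop (247,408)), the knob has moved to (300,345), the head is unchanged, and nothing is touched. Handing in.

```bash
python3 -c "
from plant import env
print(env.state()['wrist_force'],env.state()['clock']); print(env.close_job())"
```

```text
[ 0.50199868 -0.104286   -1.01970063] 17.75
the job is handed in; nothing more can be done
None
```

The bench support is set on its fifth notch with the safety bolt home. I handed the job in at 17.75 s.

- **Lift:** I gripped the column by its head and raised it in 1 to 2 mm steps. There were exactly five clicks, about 9 mm apart. Each was a rise to about 20 N followed by a fall of 7 to 10 N.
- **Press:** The column dropped about 3 mm to a hard stop. I pressed it there with about 24 N, with readings between 22.6 and 25.4 N.
- **Bolt:** I released the head, gripped the knob and slid it towards the stand's -y. It ran at about 3 N of drag and stopped hard after 26 mm, with readings up to 13 N pushing against the stop.
- **Last pictures:** The bolt's end shows past the tail and the head stands at the same height as after pressing. The screwdriver, eraser and sanding block look untouched. The gripper was open and clear of everything, and the wrist force was near zero.
- **Checks that disagreed:** The network did not find the knob in one wrist picture. I checked it by projecting its known position instead, and that matched the picture. In the images the head looked a few millimetres thinner than the given 30 mm. After pressing, the tool was tilted about 0.04 rad, which I corrected. The arm also drifted up to 10 mm off while coming down to the knob, which I corrected before gripping it.

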